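Clamp an inlaid buckle in the twin-screw press, beam level

TASK

Push the sled carrying the buckle fully home under the press beam, then screw the beam down with the two black knobs, a little on one and then a little on the other, so that neither end of the beam ever gets more than 5 mm ahead of the other. The beam's sprung pad must end up bearing firmly on the inlay, about 95 N, with the beam level: feel for the knobs stiffening, since too hard (150 N) cracks the stone. Leave it clamped and let go, and do not disturb the bottle, the bracelet stand or the dish.

Things in the scene. Friction and masses are not known exactly. Their poses are not given: they have to be found in the camera images.
- press: Green steel base plate of the twin-screw press, bolted down, 250 (x) by 240 (y) by 20 mm. Its origin is on the table midway between the two screws, x points from the sled's handle towards the beam (sled goes home along +x), y to the left knob, z up. The plate runs from 170 mm before the origin (-x) to 80 mm behind it.
- sled (a joint): Aluminium sled in the press's rails that carries the buckle in a blue pocket: 0 = pulled out, grows along the press's +x, 0.060 m = home against the stop with the buckle right under the pad. Rubs with about 3 N.
- sled_handle (a point): Top middle of the sled's upright red handle, 14 (x) by 44 (y) by 42 mm tall; its top is 74 mm above the table, its foot 32 mm (the top of the sled). The aluminium sled runs 20 mm further out behind the handle's middle. When home it stands 95 mm before the press origin.
- buckle: Loose silver belt buckle blank 70 by 50 by 10 mm, 220 g, turquoise inlay flush in its top, lying in the sled's pocket. Origin: centre of its underside. Its top is 42 mm above the table.
- beam: Aluminium press beam 36 (x) by 205 (y) by 22 mm, origin at the centre of its underside; each end rides on its screw. An orange sprung 28 mm pad hangs under its middle (about 40 N per mm once it touches the buckle). The pad's free face is 8 to 13 mm below the beam's underside, different each time and not measured: the touch must be felt.
- beam_l (a point): Middle of the underside of the beam at the left screw (+y of the press), 80 mm from the beam's middle.
- beam_r (a point): Middle of the underside of the beam at the right screw (-y of the press), 80 mm from the beam's middle.
- knob_l (a joint): Angle of the left knob (+y of the press), rad, growing clockwise seen from above, which lowers the beam's left end 3.2 mm per rad; that end's underside is 58.5 mm above the table at 0. The screw stays where it is left.
- knob_r (a joint): The same for the right knob (-y of the press) and the beam's right end. Either knob turns freely with about 0.36 N m; every 100 N of pad force adds about 0.16 N m, in the loosening sense, to what a hand on the knob feels, since each screw carries half.
- knob_l_grip (a point): On the left knob's axis at the height to grip, 140 mm above the table. The knob's black grip bar is 46 long by 14 thick by 34 mm tall (118 to 152 mm above the table), on a round hub of radius 21 mm below it; the point's x axis lies along the bar, its z up. The knob keeps its height as it turns.
- knob_r_grip (a point): The same for the right knob, 160 mm from the left one.
- spray: White spray-coolant bottle with orange label, 68 mm across and 190 mm tall, to be left alone. Origin: centre of its underside.
- stand: Clear bracelet stand with two silver bracelets, 90 by 70 by 110 mm, to be left alone. Origin: centre of its underside.
- dish: Small blue dish with polished stones, 84 mm across and 25 mm tall, to be left alone. Origin: centre of its underside.
There are look-alikes about, which are no part of the job. Of the things like the buckle, leave any that is red; of the rest the larger one is meant. What is shaped like the beam but purple is not meant.

How it is judged:
By the outcome, as a careful person would: the job done as asked, in the order asked, and still so for the second after the job is handed in, with the robot touching nothing.
It also fails if it takes over 72 s, if anything falls off the work surface, if the arm or the gripper's body presses on something with over 40 N, if the wrist force passes 120 N, or if a joint passes its speed limit or range.

ROBOT

A 6-joint arm with a two-finger parallel gripper is mounted at the origin on the work surface. World frame = base frame: x ahead of the robot, y to its left, z up, the work surface at z = 0. Lengths are in m, angles in rad, forces in N, time in s.
With the tool pointing down it reaches from about 0.35 to 0.8 m from the base axis. Payload 7.3 kg.
Tool frame: the origin (TCP) lies between the finger pads; the fingertips stand 25 mm ahead of it and the grasp point (between the pads) lies 6 mm ahead of it (r.tip_extent is the distance from the TCP to the fingertips, in m); z points along the fingers, y is the line along which they close (so a half turn about z gives the same grasp; the last joint's range is limited). The gripper opens to 85 mm and grips with 20 to 120 N. Pads are 22 mm wide; open, the fingers measure 114 mm over their backs; the gripper's body (76 mm by 85 mm) begins 54 mm behind the grasp point. The pads swing forward as they close: fully open they stand 13 mm farther back than shut.
Start: joints at [-1.419, 0.342, 1.524, -0, 1.275, -0.146], TCP at [0.154, -0.502, 0.224] pointing down, gripper open.
Joint ranges: [-2.53, 2.53], [-0.77, 2.02], [0.04, 2.7], [-1, 4.14], [0.28, 2.66], [-3.11, 3.11]. Speed limits (rad/s): [2.57, 2.57, 3.14, 3.14, 3.14, 3.14].

INTERFACE

Orientations are given as a unit quaternion [x, y, z, w].
In Python, from workcell import r, command_gripper, optics gives the robot as it stands. The module is installed in compiled form; this text tells all that it offers. Calls block until the motion is done:
- r.reach(position, orientation): joint-space move of the TCP to a pose.
- r.move_straight(position, orientation=None, speed=0.15, max_force=None): straight line of the TCP; orientation=None keeps the orientation; speed is the mean speed in m/s. With max_force (N) it stops when the force on the tool has changed by that much, and returns True; else False.
- r.movej(angles): joint-space move.
- command_gripper(opening, force=None): finger opening in m; force is the grip in N (None keeps the last); returns when the fingers have stopped.
- r.hold(seconds).
- r.solve_ik(position, orientation): joint angles nearest the present ones, or None.
- r.read_state(): the state.
- optics.get_image(name): name is "side" or "top"; returns (picture, depth): 400x640x3 uint8, red, green, blue; 400x640 float32, m along the optical axis (not along the pixel's ray), 0 where there is no reading.
- optics.camera_model(name): a dict with "K" (3x3 intrinsics, pixels), "R" (3x3) and "t" (3): a world point X has camera coordinates R X + t. Camera axes: x right, y down, z forward; pixel columns grow to the right and rows downward; lengths in m; the calibration is good to about 2 mm. A picture is of the moment at which its call begins. camera_model takes no time and is no camera call.
A pose or a line that the arm cannot do raises r.PlanningError and nothing moves.
- r.finish_job(): hands the job in; it is judged then, once.
The state is a dict: "time_s": time; "joint_positions": joint angles; "dq": joint speeds; "tau": joint torques, N m; "eef_pos": TCP position; "eef_rot": TCP orientation; "contact_force": force on the tool from outside, world axes, zero at the start; "torque": the same for the moment, N m; "grip_width": finger opening in m; "grip_force": force on a finger pad.
Only numpy, scipy, OpenCV 4.12 (cv2) and the standard library are available. Lean on these libraries where they do the work, as an engineer would, in place of code of your own. Each camera call takes 0.05 s, during which the arm holds its last target. There are 200 camera calls.

## Working session

There is one attempt and no reset: what is moved stays moved. The work goes in short steps, each a Python script; the robot and the scene stay as the last script left them, time stands still between calls to the robot, and variables do not carry over. Pictures are saved under pics/ and viewed, at most 10 in all, crops included, and the job is handed in when it is done.

```bash
mkdir -p pics; python3 - <<'E'
from workcell import r, optics
import cv2, numpy as np
for n in("top","side"):
    p,d=optics.get_image(n); np.savez(f"{n}.npz",p=p,d=d,**optics.camera_model(n)); cv2.imwrite(f"pics/{n}0.png",p[:,:,::-1])
    m=optics.camera_model(n); print(n,m["K"].tolist(),(-m["R"].T@m["t"]).round(3),m["R"].round(3).tolist())
print(r.read_state())
E
```

```text
top [[370.08173438145724, 0.0, 319.64499065986985], [0.0, 370.08173438145724, 200.9621676178745], [0.0, 0.0, 1.0]] [0.363 0.071 0.957] [[0.021, -1.0, 0.02], [-0.982, -0.024, -0.187], [0.187, -0.016, -0.982]]
side [[465.9567307736707, 0.0, 311.87631809468775], [0.0, 465.9567307736707, 188.8779484058333], [0.0, 0.0, 1.0]] [0.163 0.712 0.774] [[-0.882, -0.472, -0.002], [-0.31, 0.581, -0.752], [0.356, -0.663, -0.659]]
{'time_s': 0.1, 'joint_positions': array([-1.41901045e+00,  3.42652198e-01,  1.52496605e+00,  2.95747064e-05,
        1.27539432e+00, -1.46012170e-01]), 'dq': array([-0.00025608, -0.001708  , -0.00434334, -0.0005518 ,  0.00100744,
        0.0003076 ]), 'tau': array([ 2.09492398e-03, -4.34447765e+01, -2.46491843e+01, -1.12281316e-04,
        4.72233325e-03, -1.05283995e-06]), 'eef_pos': array([ 0.15400838, -0.50149959,  0.22308035]), 'eef_rot': array([ 9.88935397e-01,  1.48345126e-01,  1.20941879e-05, -7.09992902e-04]), 'contact_force': array([-0.51387966, -0.91355948, -0.00579805]), 'torque': array([-0.01174241,  0.04637725, -0.03473134]), 'grip_force': 0.0, 'grip_width': 0.08515176816949264}
```

View pics/top0.png

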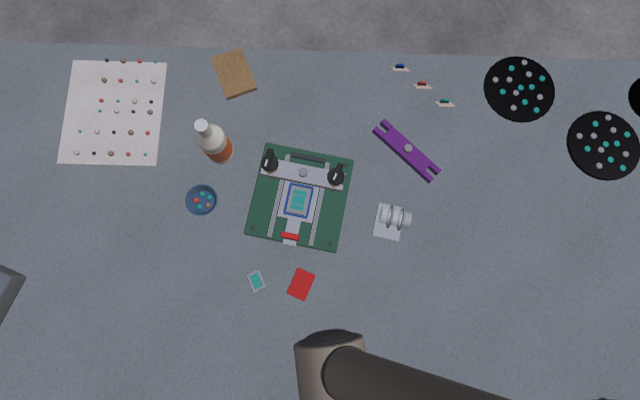

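View pics/side0.png

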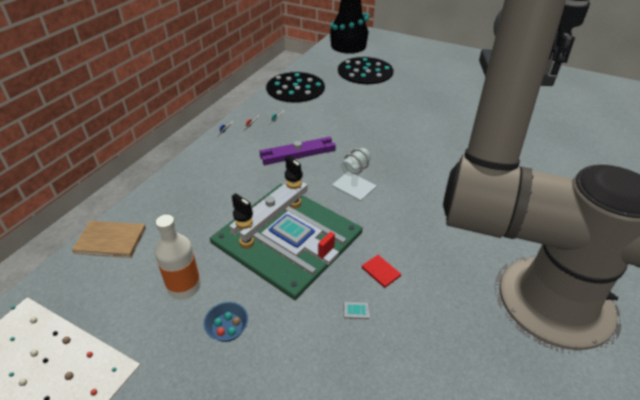

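Top view: the green press is around (300,198), with its knobs at (270,161) and (336,176), red handle at (290,236), bottle at (215,143), dish at (201,200) and stand at (392,219). Buckle candidates are in the sled pocket (298,200), small at (257,281) and red at (301,284). The pocketed one is the larger non-red one. For the beam, the one on the press (302,172) is meant, not the purple one (407,150).

```bash
cat > h.py <<'E'
import numpy as np, cv2
def load(n): return dict(np.load(f"{n}.npz"))
def ray(c,uv,z):
    uv=np.atleast_2d(uv).astype(float); d=np.c_[uv,np.ones(len(uv))]@np.linalg.inv(c["K"]).T@c["R"]
    o=-c["R"].T@c["t"]; return o+d*((z-o[2])/d[:,2])[:,None]
def cloud(c):
    v,u=np.mgrid[:400,:640]; d=c["d"][...,None]
    P=np.dstack([u,v,np.ones_like(u)])@np.linalg.inv(c["K"]).T*d
    return (P-c["t"])@c["R"]
E
python3 - <<'E'
from h import *
for n,box in(("top",(230,130,370,270)),("side",(200,140,380,310))):
    c=load(n); hsv=cv2.cvtColor(c["p"],cv2.COLOR_RGB2HSV); W=cloud(c); x0,y0,x1,y1=box
    roi=np.zeros((400,640),np.uint8); roi[y0:y1,x0:x1]=255
    g=cv2.inRange(hsv,(60,80,20),(88,255,140))&roi
    k=max(cv2.findContours(g,0,2)[0],key=cv2.contourArea); hull=cv2.convexHull(k)
    q=cv2.approxPolyDP(hull,6,True)[:,0]; print(n,"plate px",q.tolist()); print(ray(c,q,.02).round(4).tolist())
    ok=(c["d"]>0)&(roi>0)
    blk=ok&(hsv[...,2]<60)&(W[...,2]>.11)&(W[...,2]<.17)
    nn,l,s,ce=cv2.connectedComponentsWithStats(blk.astype(np.uint8))
    for i in range(1,nn):
        if s[i,4]>15:
            P=W[l==i]; t=P[P[:,2]>.143]; print("knob",ce[i].round(1),s[i,4],P.mean(0).round(4),P[:,2].max().round(3),"top:",len(t),t.mean(0).round(4) if len(t) else "")
            if len(t)>5:
                rr=cv2.minAreaRect((t[:,:2]*1000).astype(np.float32)); print("  rect mm",np.round(rr[0],1),np.round(rr[1],1),round(rr[2],1))
    red=((cv2.inRange(hsv,(0,130,80),(8,255,255))|cv2.inRange(hsv,(172,130,80),(180,255,255)))>0)&ok
    P=W[red]; P=P[(P[:,2]>.035)]; t=P[P[:,2]>.068]; print("handle",len(P),P.mean(0).round(4),P[:,2].max().round(4),"top",len(t),t.mean(0).round(4),t.min(0).round(4),t.max(0).round(4))
    o=cv2.resize(c["p"][y0:y1,x0:x1],None,fx=3.3,fy=3.3,interpolation=2); cv2.imwrite(f"pics/{n}c.png",o[:,:,::-1]); 
    if n=="top": a=o
    else: b=o
H=max(a.shape[0],b.shape[0]); f=lambda i:cv2.resize(i,(395,int(i.shape[0]*395/i.shape[1])))
a,b=f(a),f(b); H=max(len(a),len(b)); C=np.zeros((H,800,3),np.uint8); C[:len(a),:395]=a; C[:len(b),400:795]=b
cv2.imwrite("pics/crop.png",C[:,:,::-1])
E
```

```text
top plate px [[266, 143], [353, 161], [335, 251], [297, 243], [263, 155]]
[[0.6949, 0.2007, 0.02], [0.6516, -0.0303, 0.02], [0.415, 0.0142, 0.02], [0.4329, 0.1103, 0.02], [0.6616, 0.207, 0.02]]
knob [269.6 160.8] 228 [0.6116 0.1745 0.1345] 0.156 top: 96 [0.6143 0.1776 0.1511]
  rect mm [613.4 178.1] [14.  43.3] 74.6
knob [336.3 174.5] 213 [0.5833 0.0204 0.1332] 0.156 top: 88 [0.5867 0.0208 0.1514]
  rect mm [584.7  21.3] [13.4 43. ] 64.6
handle 104 [0.4461 0.1268 0.072 ] 0.078 top 91 [0.4468 0.1273 0.074 ] [0.4384 0.1062 0.0697] [0.4568 0.1469 0.078 ]
side plate px [[211, 238], [228, 225], [326, 266], [294, 298]]
[[0.6885, 0.202, 0.02], [0.6792, 0.1519, 0.02], [0.4305, 0.1532, 0.02], [0.4494, 0.2531, 0.02]]
knob [292.  169.2] 294 [0.5803 0.0277 0.1308] 0.153 top: 80 [0.5841 0.0232 0.1483]
  rect mm [582.7  21.9] [14.4 45. ] 62.9
knob [240.9 208.6] 338 [0.6077 0.1847 0.1308] 0.154 top: 85 [0.6109 0.1814 0.1487]
  rect mm [610.2 179.6] [12.1 42.3] 78.2
handle 252 [0.4423 0.132  0.0605] 0.0753 top 104 [0.444  0.1294 0.072 ] [0.4362 0.1057 0.0681] [0.451  0.1502 0.0753]
```

View pics/crop.png

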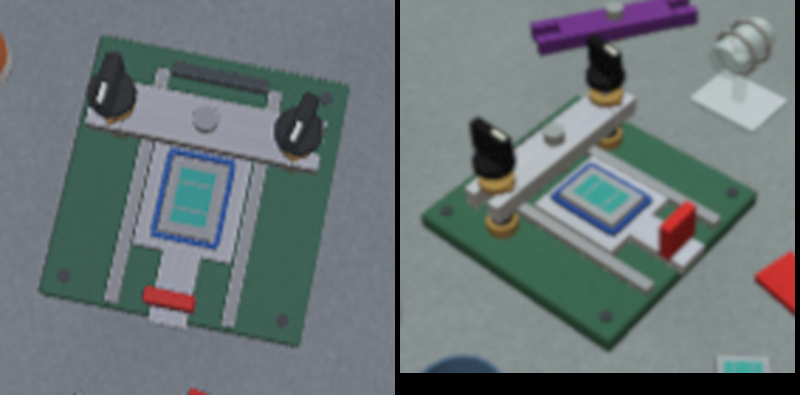

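The crop confirms the larger silver and turquoise buckle in the blue pocket. It also shows the aluminium beam with both black knobs, and the red handle pulled out. The points agree with each other: the knobs are 160 mm apart and the handle is 155 mm before the origin. I'll push the sled now, and measure the bottle clearance and beam tilt in the same script.

```bash
cat >> h.py <<'E'
L=np.array([.6123,.1788]); R=np.array([.5840,.0217]); O=(L+R)/2
ey=(L-R)/np.linalg.norm(L-R); ex=np.array([ey[1],-ey[0]]); YAW=np.arctan2(ex[1],ex[0])
def q(a): return [np.cos(a/2),np.sin(a/2),0,0]
def P(x,y,z): return [*(O+x*ex+y*ey),z]
def beam_ends(c):
    W=cloud(c); X=(W[...,:2]-O)@ex; Y=(W[...,:2]-O)@ey; Z=W[...,2]
    m=(c["d"]>0)&(abs(X)<.014)&(abs(Y)<.1)&(Z>.05)&(Z<.09)&(abs(Y)>.018)&(c["p"].min(2)>90)
    f=np.polyfit(Y[m],Z[m],1); return m.sum(),np.polyval(f,[.08,-.08]).round(4)
E
python3 - <<'E'
from h import *
from workcell import r, command_gripper
for n in("top","side"):
    c=load(n); print(n,beam_ends(c)); W=cloud(c); hsv=cv2.cvtColor(c["p"],cv2.COLOR_RGB2HSV)
    m=(c["d"]>0)&(W[...,2]>.03)&(np.linalg.norm(W[...,:2]-O-.12*ey-.03*ex,axis=2)<.12)&(((W[...,:2]-O)@ey)>.115)
    w=W[m]; t=w[w[:,2]>.165]; print("bottle",m.sum(),w[:,:2].min(0),w[:,:2].max(0),w[:,2].max(),t.mean(0))
a=YAW+np.pi; print("yaw",YAW)
command_gripper(0.0,80)
r.reach(P(-.21,0,.20),q(a)); print(r.read_state()["joint_positions"].round(3))
r.move_straight(P(-.21,0,.070),speed=.15)
f0=r.read_state()["contact_force"]
hit=r.move_straight(P(-.105,0,.070),speed=.05,max_force=14)
s=r.read_state(); e=s["eef_pos"][:2]-O
print(hit,s["time_s"],"press x,y",e@ex,e@ey,s["contact_force"]-f0,s["joint_positions"].round(3))
E
```

```text
top (np.int64(437), array([0.081 , 0.0804]))
bottle 938 [0.638616   0.28741651] [0.7063627  0.33280367] 0.19353928518572935 [0.67055748 0.31796733 0.18669827]
side (np.int64(393), array([0.0778, 0.0796]))
bottle 1023 [0.63574351 0.28838233] [0.68628351 0.33261772] 0.1909061303040946 [0.66628348 0.32108175 0.18388561]
yaw -0.17822857826637192
[ 0.151  0.164  1.839 -0.     1.139 -1.24 ]
False 6.5583 press x,y -0.10514169990428143 3.171674855797363e-05 [-0.91562463 -0.02886149  0.07928183] [ 0.085  0.494  1.767  0.     0.881 -1.308]
```

```bash
python3 - <<'E'
from h import *
from workcell import r, optics
S=[]
for n in("top","side"):
    p,d=optics.get_image(n); np.savez(f"{n}.npz",p=p,d=d,**optics.camera_model(n)); c=load(n)
    b=(230,130,370,270) if n=="top" else (210,150,370,310)
    S.append(cv2.resize(p[b[1]:b[3],b[0]:b[2]],(395,395),interpolation=2))
    W=cloud(c); hsv=cv2.cvtColor(p,cv2.COLOR_RGB2HSV)
    m=((cv2.inRange(hsv,(0,130,60),(8,255,255))|cv2.inRange(hsv,(172,130,60),(180,255,255)))>0)&(d>0)&(W[...,2]>.036)&(W[...,2]<.085)&(np.linalg.norm(W[...,:2]-O,axis=2)<.2)
    w=W[m][:,:2]-O; print(n,m.sum(),(w@ex).min() if len(w) else 0,(w@ex).mean(),(w@ex).max(), (w@ey).mean())
cv2.imwrite("pics/push.png",np.hstack(S)[:,:,::-1]); s=r.read_state(); print(s["contact_force"],s["grip_width"])
E
```

```text
<stdin>:10: RuntimeWarning: Mean of empty slice.
  ret = ret.dtype.type(ret / rcount)
Traceback (most recent call last):
ValueError: zero-size array to reduction operation maximum which has no identity
```

```bash
python3 - <<'E'
from h import *
from workcell import r, optics
p,d=optics.get_image("side"); np.savez("side.npz",p=p,d=d,**optics.camera_model("side")); c=load("side")
W=cloud(c); hsv=cv2.cvtColor(p,cv2.COLOR_RGB2HSV)
m=((cv2.inRange(hsv,(0,130,60),(8,255,255))|cv2.inRange(hsv,(172,130,60),(180,255,255)))>0)&(d>0)&(W[...,2]>.036)&(W[...,2]<.085)&(np.linalg.norm(W[...,:2]-O,axis=2)<.2)
w=W[m]; print(m.sum()); 
if len(w): k=w[:,:2]-O; print((k@ex).min(),(k@ex).mean(),(k@ex).max(),(k@ey).mean(),w[:,2].max())
A=cv2.resize(load("top")["p"][130:270,230:370],(395,395)); B=cv2.resize(p[150:310,210:370],(395,395))
cv2.imwrite("pics/push.png",np.hstack([A,B])[:,:,::-1]); s=r.read_state(); print(s["contact_force"],s["grip_width"])
E
```

```text
250
-0.16293507952528438 -0.15904182577794426 -0.1504148322762111 0.0035104039070088674 0.07617181940246373
[-0.3657246  -0.58490941 -0.95212453] -0.00013016540324792
```

View pics/push.png

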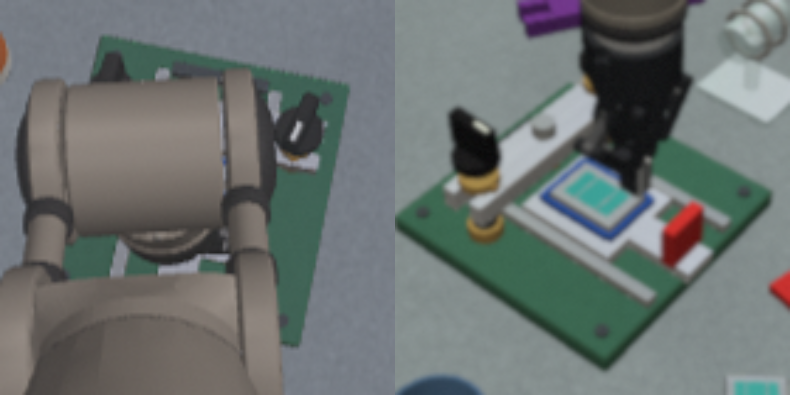

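```bash
python3 - <<'E'
from h import *
from workcell import r
s=r.read_state(); print(s["eef_pos"],s["eef_rot"],s["joint_positions"].round(4),r.tip_extent)
c=load("side"); W=cloud(c)
for u,v in((309,225),(308,222),(306,218),(303,212),(300,205)): print(u,v,W[v,u].round(3),((W[v,u,:2]-O)@ex).round(3),((W[v,u,:2]-O)@ey).round(3),c["p"][v,u])
print(ray(c,[[309,226]],.045))
X=np.array([*s["eef_pos"]-[0,0,.025]]); k=c["K"]@(c["R"]@X+c["t"]); print("tip px",k[:2]/k[2])
E
```

```text
[0.49471147 0.11891214 0.07001749] [ 8.89672010e-02  9.96034556e-01  1.01620517e-05 -3.12413939e-05] [ 0.0851  0.4938  1.7671  0.      0.8808 -1.3075] 0.025
309 225 [0.484 0.127 0.091] -0.117 0.006 [78 78 76]
308 222 [0.486 0.127 0.099] -0.115 0.006 [67 67 66]
306 218 [0.49  0.129 0.111] -0.112 0.009 [23 24 24]
303 212 [0.494 0.134 0.13 ] -0.109 0.015 [44 45 47]
300 205 [0.492 0.148 0.161] -0.113 0.028 [13 14 16]
[[0.50454689 0.08991968 0.045     ]]
tip px [306.57903125 236.19306455]
```

```bash
python3 - <<'E'
from h import *
c=load("side"); W=cloud(c); o=cv2.resize(c["p"][170:260,260:350],(585,585),interpolation=cv2.INTER_NEAREST)
s=np.array([.4947,.1189])
for z in(.1,.07,.045):
    k=c["K"]@(c["R"]@np.array([*s,z])+c["t"]); u=((k[:2]/k[2]-[260,170])*6.5).astype(int); print(z,k[:2]/k[2]); cv2.circle(o,tuple(map(int,u)),5,(255,0,255),2)
cv2.imwrite("pics/tip.png",o[:,:,::-1])
for v in range(200,242,3): print(v,[(int(u),W[v,u].round(3).tolist()) for u in(302,306,310,314)])
E
```

```text
0.1 [306.3435279  217.81766346]
0.07 [306.47833356 228.01193192]
0.045 [306.58656841 236.19686435]
200 [(302, [0.487, 0.148, 0.176]), (306, [0.482, 0.141, 0.173]), (310, [0.476, 0.138, 0.173]), (314, [0.479, 0.116, 0.154])]
203 [(302, [0.488, 0.148, 0.168]), (306, [0.483, 0.14, 0.164]), (310, [0.479, 0.131, 0.158]), (314, [0.478, 0.118, 0.148])]
206 [(302, [0.489, 0.145, 0.157]), (306, [0.485, 0.138, 0.153]), (310, [0.48, 0.131, 0.15]), (314, [0.48, 0.113, 0.135])]
209 [(302, [0.501, 0.125, 0.128]), (306, [0.484, 0.139, 0.146]), (310, [0.479, 0.133, 0.144]), (314, [0.48, 0.113, 0.127])]
212 [(302, [0.495, 0.135, 0.13]), (306, [0.486, 0.135, 0.135]), (310, [0.483, 0.125, 0.128]), (314, [0.479, 0.115, 0.121])]
215 [(302, [0.487, 0.15, 0.138]), (306, [0.487, 0.133, 0.124]), (310, [0.481, 0.129, 0.123]), (314, [0.523, 0.032, 0.02])]
218 [(302, [0.487, 0.15, 0.13]), (306, [0.49, 0.129, 0.111]), (310, [0.483, 0.125, 0.11]), (314, [0.52, 0.038, 0.017])]
221 [(302, [0.497, 0.132, 0.102]), (306, [0.488, 0.132, 0.105]), (310, [0.483, 0.125, 0.102]), (314, [0.51, 0.057, 0.028])]
224 [(302, [0.498, 0.131, 0.091]), (306, [0.489, 0.132, 0.096]), (310, [0.484, 0.124, 0.092]), (314, [0.505, 0.067, 0.03])]
227 [(302, [0.519, 0.096, 0.041]), (306, [0.488, 0.132, 0.088]), (310, [0.483, 0.125, 0.084]), (314, [0.5, 0.075, 0.03])]
230 [(302, [0.514, 0.105, 0.042]), (306, [0.506, 0.1, 0.041]), (310, [0.499, 0.095, 0.039]), (314, [0.493, 0.088, 0.036])]
233 [(302, [0.51, 0.111, 0.04]), (306, [0.503, 0.107, 0.039]), (310, [0.495, 0.102, 0.039]), (314, [0.492, 0.091, 0.03])]
236 [(302, [0.506, 0.119, 0.04]), (306, [0.499, 0.114, 0.038]), (310, [0.495, 0.103, 0.03]), (314, [0.163, 0.712, 0.774])]
239 [(302, [0.504, 0.123, 0.035]), (306, [0.498, 0.116, 0.032]), (310, [0.491, 0.111, 0.031]), (314, [0.482, 0.108, 0.032])]
```

View pics/tip.png

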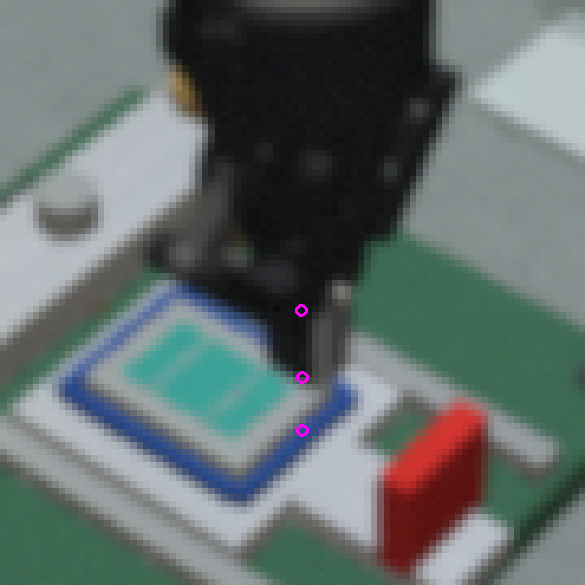

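The crop shows the fingertips ending at about (310,229), at z ≈ 0.078 with the TCP reported at 0.070. They passed over the handle, so neither the sled nor anything else moved. The tips are about 33 mm higher than the stated tip extent says. I'll measure that by touching the free table behind the sled.

```bash
python3 - <<'E'
from h import *
from workcell import r
r.move_straight(P(-.105,0,.10),speed=.2); r.move_straight(P(-.195,0,.10),speed=.2); r.move_straight(P(-.195,0,.045),speed=.15)
h=r.move_straight(P(-.195,0,-.03),speed=.04,max_force=5)
s=r.read_state(); print(h,s["eef_pos"],s["contact_force"],s["time_s"])
r.move_straight(P(-.195,0,s["eef_pos"][2]+.02),speed=.1)
E
```

```text
True [ 0.40618988  0.13481202 -0.00757156] [-1.98513145 -0.80889257 10.52896972] 9.3167
```

The tips touch the table at a reported TCP z of -7.6 mm, where +25 mm was expected. So every height needs 32.6 mm taken off the command, and I'll add that to all targets.

```bash
cat >> h.py <<'E'
DZ=-.0326
def P(x,y,z): return [*(O+x*ex+y*ey),z+DZ]   # z = true TCP height
E
python3 - <<'E'
from h import *
from workcell import r, optics
r.move_straight(P(-.195,0,.070),speed=.1)
f0=r.read_state()["contact_force"]
hit=r.move_straight(P(-.100,0,.070),speed=.05,max_force=14)
s=r.read_state(); e=s["eef_pos"][:2]-O; print(hit,s["time_s"],"xy",e@ex,e@ey,s["contact_force"]-f0)
r.move_straight(P(-.15,0,.070),speed=.15); r.move_straight(P(-.15,0,.20),speed=.25)
for n in("top","side"):
    p,d=optics.get_image(n); np.savez(f"{n}.npz",p=p,d=d,**optics.camera_model(n)); c=load(n); W=cloud(c); hsv=cv2.cvtColor(p,cv2.COLOR_RGB2HSV)
    m=((cv2.inRange(hsv,(0,130,60),(8,255,255))|cv2.inRange(hsv,(172,130,60),(180,255,255)))>0)&(d>0)&(W[...,2]>.066)&(W[...,2]<.085)&(np.linalg.norm(W[...,:2]-O,axis=2)<.2)
    k=W[m][:,:2]-O; print(n,m.sum(),(k@ex).mean() if len(k) else None)
print(r.read_state()["time_s"])
E
```

```text
True 11.5667 xy -0.1118440310695468 -0.0004312308851369233 [ 0.75606442 -0.30422482  0.92060282]
top 1 -0.09001343816286148
side 103 -0.09765264496302266
12.725
```

The sled stopped firmly after 59–60 mm, so it is home. Next is a short first stroke on the left knob, to learn its free torque.

```bash
cat >> h.py <<'E'
from workcell import r, command_gripper
K={"l":L,"r":R}
def go(k,a,z=.148):
    p=K[k]; r.reach([*p,.205+DZ],q(a)); r.move_straight([*p,z+DZ],speed=.2)
    t0=r.read_state()["torque"][2]; command_gripper(0,90); return t0
def turn(dth,t0,step=.15):
    j=np.array(r.read_state()["joint_positions"]); n=max(1,int(np.ceil(abs(dth)/step))); out=[]
    for i in range(1,n+1):
        g=j.copy(); g[5]+=dth*i/n; r.movej(g); s=r.read_state(); out.append([s["joint_positions"][5]-j[5],s["torque"][2]-t0])
    print("th",[round(o[0],3) for o in out]); print("tq",[round(o[1],3) for o in out]); return out
def off(k,a=None):
    command_gripper(.05); s=r.read_state(); e=s["eef_pos"]; r.move_straight([e[0],e[1],.205+DZ],speed=.25)
    v=s["eef_rot"]; print("a end",2*np.arctan2(v[1],v[0]),"t",r.read_state()["time_s"])
E
python3 - <<'E'
from h import *
command_gripper(.05)
t0=go("l",-.238+np.pi); s=r.read_state(); print(s["joint_positions"].round(3),t0,s["torque"],s["contact_force"],s["grip_width"],s["time_s"])
turn(.75,t0); s=r.read_state(); print(s["contact_force"],s["torque"],s["time_s"])
off("l")
E
```

```text
[ 0.163  0.638  1.334 -0.003  1.169 -1.169] 0.0042128994946733275 [-1.09951167  0.55927506  0.34665524] [-4.25535512 -7.20807879  8.48927536] 0.012731788762073188 14.8333
th [np.float64(0.147), np.float64(0.295), np.float64(0.443), np.float64(0.593), np.float64(0.744)]
tq [np.float64(-0.335), np.float64(-0.362), np.float64(-0.334), np.float64(-0.328), np.float64(-0.321)]
[ 3.23597879  4.69608501 -3.39696053] [ 0.8940418  -0.60319004 -0.31642021] 16.1667
a end 2.1548672322152553 t 16.9833
```

```bash
python3 - <<'E'
from h import *
from workcell import optics
def snap():
    for n in("top","side"):
        p,d=optics.get_image(n); np.savez(f"{n}.npz",p=p,d=d,**optics.camera_model(n)); print(n,beam_ends(load(n)))
t0=go("r",-.455+np.pi); s=r.read_state(); print(s["joint_positions"].round(3),t0,s["torque"],s["contact_force"],s["time_s"])
turn(1.2,t0); s=r.read_state(); print(s["contact_force"],s["torque"],s["time_s"])
off("r"); r.reach([*(O-.12*ex),.205+DZ],q(r.read_state()["joint_positions"][0]*0+2.0))
c=load("side"); snap()
for n in("top","side"):
    c=load(n); hsv=cv2.cvtColor(c["p"],cv2.COLOR_RGB2HSV); W=cloud(c)
    for k in"lr":
        m=(c["d"]>0)&(hsv[...,2]<60)&(W[...,2]>.140)&(W[...,2]<.158)&(np.linalg.norm(W[...,:2]-K[k],axis=2)<.03); t=W[m]
        if len(t)>15: print(n,k,len(t),[np.round(v,1) for v in cv2.minAreaRect((t[:,:2]*1000).astype(np.float32))])
c=load("side"); cv2.imwrite("pics/s2.png",cv2.resize(c["p"][140:300,200:380],(720,640))[:600,:,::-1]); print(r.read_state()["time_s"])
E
```

```text
[-0.096  0.548  1.503 -0.004  1.09  -1.21 ] 0.009390095642516078 [-1.16101836  0.83209669  0.09683335] [-5.32243314 -8.28449458  7.34903778] 18.6167
th [np.float64(0.147), np.float64(0.295), np.float64(0.444), np.float64(0.593), np.float64(0.744), np.float64(0.894), np.float64(1.044), np.float64(1.194)]
tq [np.float64(-0.344), np.float64(-0.304), np.float64(-0.365), np.float64(-0.315), np.float64(-0.362), np.float64(-0.35), np.float64(-0.348), np.float64(-0.314)]
[ 5.69075729  5.02532539 -7.449408  ] [ 0.75164353 -0.92358059 -0.30424637] 20.75
a end 1.487557787806669 t 21.5667
top (np.int64(12), array([0.0785, 0.0759]))
side (np.int64(387), array([0.0762, 0.0756]))
top r 95 [array([585.3,  19. ]), array([41.3, 13.9]), np.float64(84.9)]
side l 77 [array([609.5, 179.6]), array([12.6, 39.9]), np.float64(30.4)]
side r 30 [array([581.3,  22.5]), array([10. , 31.9]), np.float64(19.9)]
22.3
```

View pics/s2.png

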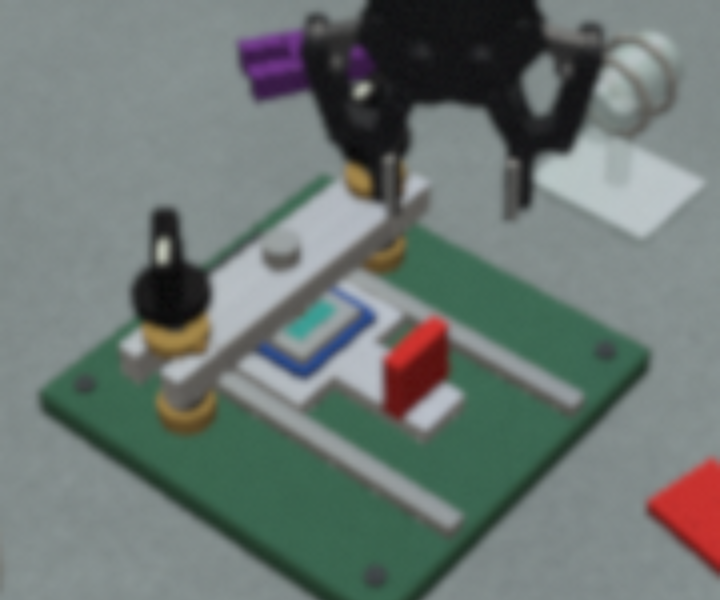

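The view shows both bars turned, the handle and buckle home, and the beam lowered with its right end slightly lower. Taking bar angle as knob angle, L ≈ 0.81 rad (55.9 mm) and R ≈ 1.48 rad (53.8 mm), which agrees with the depth data. Now the left knob, watching the torque.

```bash
cat >> h.py <<'E'
def turn(dth,t0,step=.13,stop=.53):
    j=np.array(r.read_state()["joint_positions"]); n=max(1,int(np.ceil(abs(dth)/step))); out=[]
    for i in range(1,n+1):
        g=j.copy(); g[5]+=dth*i/n; r.movej(g); T=[]
        for _ in range(4): r.hold(.02); T.append(r.read_state()["torque"][2])
        out.append([r.read_state()["joint_positions"][5]-j[5],t0-np.mean(T)])
        if abs(out[-1][1])>stop: print("STOP"); break
    o=np.array(out); print("th",o[:,0].round(2).tolist()); print("tq",o[:,1].round(3).tolist()); return o
E
python3 - <<'E'
from h import *
t0=go("l",2.1549); turn(1.3,t0); off("l")
E
```

```text
th [0.13, 0.26, 0.39, 0.52, 0.65, 0.78, 0.91, 1.04, 1.17, 1.3]
tq [0.361, 0.298, 0.331, 0.341, 0.293, 0.28, 0.254, 0.264, 0.235, 0.222]
a end 0.8560613819194398 t 27.775
```

The torque magnitude fell during that stroke, starting near 0.5 rad, at about the slope expected of pad load. The reading may therefore be friction minus load, so the pad could already be touching. I'll do a small stroke on the right knob with more diagnostics.

```bash
python3 - <<'E'
from h import *
def show(l):
    s=r.read_state(); print(l,"tz",round(s["torque"][2]-t0,3),"tau6",round(s["tau"][5],3),"F",s["contact_force"].round(1),"dq6",round(s["dq"][5],3),"q6",round(s["joint_positions"][5],4))
t0=go("r",1.4876); show("grip"); j=np.array(r.read_state()["joint_positions"])
for d in(.1,.2,.3,.4): 
    g=j.copy(); g[5]+=d; r.movej(g); show(d); r.hold(.05); show("held")
print("a",2*np.arctan2(*r.read_state()["eef_rot"][[1,0]]))
g[5]-=.06; r.movej(g); show("back .06"); g[5]+=.06; r.movej(g); show("fwd again"); 
command_gripper(.05); show("released"); off("r")
E
```

```text
grip tz 0.394 tau6 0.361 F [1.6 1.4 6.3] dq6 -0.0 q6 -0.0112
0.1 tz -0.268 tau6 0.067 F [ 3.3  0.2 -1.2] dq6 -0.018 q6 0.0869
held tz -0.186 tau6 -0.161 F [ 3.6 -0.3 -1.9] dq6 0.001 q6 0.0865
0.2 tz -0.197 tau6 0.069 F [ 4.3 -0.6 -2.3] dq6 -0.01 q6 0.1853
held tz -0.218 tau6 -0.142 F [ 4.3 -0.6 -4. ] dq6 0.008 q6 0.1854
0.3 tz -0.161 tau6 -0.026 F [ 6.4 -0.5 -4.2] dq6 -0.011 q6 0.2863
held tz -0.19 tau6 -0.172 F [ 6.   0.2 -3.9] dq6 -0.001 q6 0.286
0.4 tz -0.172 tau6 -0.011 F [ 6.1 -0.4 -3.1] dq6 -0.013 q6 0.3863
held tz -0.21 tau6 -0.157 F [ 6.8 -1.3 -4.2] dq6 -0.001 q6 0.386
a 1.0906740602134
back .06 tz 0.324 tau6 0.178 F [ 5.8 -0.5 -4.4] dq6 0.004 q6 0.325
fwd again tz 0.058 tau6 0.172 F [ 6.6 -0.4 -4.5] dq6 -0.007 q6 0.3857
released tz 0.035 tau6 -0.009 F [0.  0.4 0.8] dq6 0.003 q6 0.3883
a end 1.0883439710811842 t 32.2333
```

At rest the joint settles back after overshooting, so readings taken after fast moves are ambiguous. The sign convention itself is physical: + resists tightening. I'll creep in tiny steps both ways, so the sum of the two sliding torques cancels friction and gives the pad load.

```bash
cat >> h.py <<'E'
def creep(t0,d,n):
    g=np.array(r.read_state()["joint_positions"]); o=[]
    for i in range(n): g[5]+=d; r.movej(g); s=r.read_state(); o.append(s["torque"][2]-t0)
    print("creep",d,np.round(o,3).tolist(),"q6",round(s["joint_positions"][5],3),"t",round(s["time_s"],2)); return o
E
python3 - <<'E'
from h import *
t0=go("r",1.0895); print("grip",r.read_state()["torque"][2]-t0,r.read_state()["time_s"])
creep(t0,.012,7); creep(t0,-.012,7)
off("r")
E
```

```text
grip 0.2921415228804591 33.3417
creep 0.012 [0.372, 0.333, 0.289, 0.31, 0.329, 0.282, 0.371] q6 0.472 t 35.09
creep -0.012 [-0.089, -0.13, -0.009, -0.011, -0.052, -0.041, -0.097] q6 0.388 t 36.84
a end 1.0891675144585182 t 37.6583
```

Three estimates now agree on roughly 85 N. I'll check with larger saturated steps both ways on the right knob, ending 0.115 rad tighter for level.

```bash
python3 - <<'E'
from h import *
t0=go("r",1.0892); a=turn(-.39,t0); b=turn(.39,t0); c=turn(.12,t0)
s=r.read_state()["torque"][2]; command_gripper(.05); print("t0 drift",r.read_state()["torque"][2]-t0); off("r")
E
```

```text
th [-0.13, -0.26, -0.39]
tq [-0.513, -0.479, -0.448]
th [0.13, 0.26, 0.39]
tq [0.22, 0.16, 0.153]
th [0.12]
tq [0.123]
t0 drift -0.002255337826125303
a end 0.9691597847935481 t 42.025
```

Friction comes out at f ≈ 0.34, with a load of 90–118 N. I'll do the same two-way test on the left knob, ending 0.13 rad looser, which also levels the beam.

```bash
python3 - <<'E'
from h import *
t0=go("l",.8561); a=turn(-.52,t0); b=turn(.39,t0)
command_gripper(.05); print("t0 drift",r.read_state()["torque"][2]-t0); off("l")
E
```

```text
th [-0.13, -0.26, -0.39, -0.52]
tq [-0.497, -0.444, -0.423, -0.392]
th [0.13, 0.26, 0.39]
tq [0.264, 0.223, 0.184]
t0 drift -0.04120062075179867
a end 0.9810913379327642 t 46.825
```

```bash
python3 - <<'E'
from h import *
from workcell import optics
r.reach([.36,-.05,.25],q(2.0))
I=[]
for n in("top","side"):
    p,d=optics.get_image(n); np.savez(f"{n}.npz",p=p,d=d,**optics.camera_model(n)); c=load(n); print(n,beam_ends(c)); I.append(p)
    hsv=cv2.cvtColor(p,cv2.COLOR_RGB2HSV); W=cloud(c)
    for k in"lr":
        m=(c["d"]>0)&(hsv[...,2]<60)&(W[...,2]>.143)&(W[...,2]<.158)&(np.linalg.norm(W[...,:2]-K[k],axis=2)<.03); t=W[m]
        if len(t)>15: print(n,k,len(t),[np.round(v,1) for v in cv2.minAreaRect((t[:,:2]*1000).astype(np.float32))])
cv2.imwrite("pics/end.png",np.hstack([cv2.resize(I[0][90:290,180:430],(400,320)),cv2.resize(I[1][130:350,140:415],(400,320))])[:,:,::-1]); print(r.read_state()["time_s"])
E
```

```text
top (np.int64(437), array([0.0751, 0.0753]))
top l 80 [array([613.4, 176.9]), array([42., 14.]), np.float64(55.1)]
top r 93 [array([585.1,  20.2]), array([43.4, 14.5]), np.float64(55.0)]
side (np.int64(404), array([0.0731, 0.0746]))
side l 91 [array([609.9, 179.8]), array([42.5,  9.7]), np.float64(59.2)]
side r 79 [array([582.4,  20.7]), array([45. , 15.1]), np.float64(58.9)]
48.2917
```

View pics/end.png

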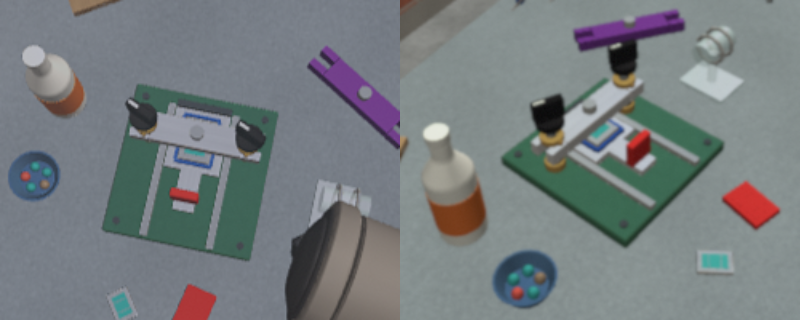

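The end view shows the beam level (the ends agree to 0.2 mm and the bars are parallel), the handle home and the other objects in place. There is time for one more balanced force check on the right knob, returning to the same angle.

```bash
python3 - <<'E'
from h import *
t0=go("r",.9692); a=turn(-.52,t0); b=turn(.52,t0)
command_gripper(.05); t1=r.read_state()["torque"][2]-t0; print("drift",t1); off("r")
A=-a[:,1]; B=-b[:,1]; m=(A[:3]+B[:3][::-1])/2; print("kF at -.13,-.26,-.39",m,"f",(A[:3]-B[:3][::-1])/2)
print("F now",m.mean()/.0016+.26*64)
E
```

```text
STOP
th [-0.13]
tq [-0.539]
th [0.13, 0.26, 0.39, 0.52]
tq [0.134, 0.125, 0.158, 0.113]
drift 0.06019328500569074
a end 0.5768199487101653 t 52.95
kF at -.13,-.26,-.39 [0.19043289 0.20681351 0.20264153] f [0.34865403 0.33227341 0.33644539]
F now 141.6166544724454
```

My stop threshold cut the backward move short, so the right knob ended 0.39 rad too tight. The load reading was about 130 N, which is below cracking. I'm undoing it now, with a slight extra easing because the right knob reads a little high.

```bash
python3 - <<'E'
from h import *
t0=go("r",.5768); a=turn(-.62,t0,step=.155,stop=9); b=turn(.14,t0,step=.14,stop=9)
command_gripper(.05); print("drift",r.read_state()["torque"][2]-t0); off("r")
E
```

```text
th [-0.15, -0.31, -0.46, -0.61]
tq [-0.528, -0.473, -0.441, -0.427]
th [0.14]
tq [0.213]
drift 0.016239767003177287
a end 1.0514755452724711 t 56.7917
```

```bash
python3 - <<'E'
from h import *
t0=go("r",1.0515); turn(.075,t0,stop=9); off("r")
r.reach([.40,0,.25],q(2.0)); print(r.read_state()["time_s"]); print(r.finish_job())
E
```

```text
th [0.07]
tq [0.202]
a end 0.9764710939774407 t 59.0417
60.0833
the job is handed in; nothing more can be done
None
```

I handed the job in at 60 s: sled home, beam level to about 0.2 mm and clamped, arm clear. The pad force is only an estimate, about 90 N give or take 15, because the knob-torque readings were noisy. A mistaken stroke over-tightened the right knob by 0.39 rad for a few seconds; I read about 130–140 N then, below the 150 N cracking limit but not by much, and backed it off.

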